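Level the plating shelf

ROBOT

A 6-joint arm with a two-finger parallel gripper is mounted at the origin on the work surface. World frame = base frame: x ahead of the robot, y to its left, z up, the work surface at z = 0. Lengths are in m, angles in rad, forces in N, time in s.
With the tool pointing down it reaches from about 0.425 to 0.95 m from the base axis. Payload 3.5 kg.
Tool frame: the origin (TCP) lies at the very end of the fingers, on their centre line; the grasp point (between the pads) lies bot.grasp_offset behind it (bot.grasp_offset is the distance from the TCP to the grasp point, in m); z points along the fingers, y is the direction in which the jaws open and shut (so a half turn about z gives the same grasp; the last joint's range is limited). The gripper opens to 85 mm and grips with 20 to 120 N. Pads are 22 mm wide; open, the fingers measure 114 mm over their backs; the gripper's body (76 mm by 85 mm) begins 54 mm behind the grasp point. The pads swing forward as they close: fully open they stand 13 mm farther back than shut.
Start: joints at [-1.37, 0.286, 1.577, -0, 1.279, -0.15], TCP at [0.232, -0.634, 0.231] pointing down, gripper open.
Joint ranges: [-2.77, 2.77], [-0.9, 2.22], [0.21, 2.48], [-1.53, 4.67], [0.24, 2.81], [-2.84, 2.84]. Speed limits (rad/s): [2.79, 2.79, 3.14, 3.14, 3.14, 3.14].

INTERFACE

Orientations are given as a unit quaternion [x, y, z, w].
In Python, from bench import bot, move_gripper, kinematics, state, cams, ticket gives the robot as it stands. Calls block until the motion is done:
- bot.move_to(position, orientation): joint-space move of the TCP to a pose.
- bot.servo_line(position, ori=None, v=0.15): straight line of the TCP; ori=None keeps the orientation; v is the mean speed in m/s.
- bot.move_joints(angles): joint-space move.
- move_gripper(opening, squeeze=None): opening from 0.0 (shut) to 1.0 (fully open); squeeze is the grip in N (None keeps the last); returns when the fingers have stopped.
- bot.dwell(seconds).
- kinematics.solve_ik(position, orientation): joint angles nearest the present ones, or None.
- state(): the state.
- cams.grab_frame(name): name is "scene" or "top"; returns a dict with "image" (400x640x3 uint8, red, green, blue), "camera_matrix" (3x3 intrinsics, pixels), "R" (3x3) and "t" (3): a world point X has camera coordinates R X + t. Camera axes: x right, y down, z forward; pixel columns grow to the right and rows downward; lengths in m; the calibration is good to about 2 mm. A picture is of the moment at which its call begins. There is no depth.
A pose or a line that the arm cannot do raises bot.IKError and nothing moves.
- ticket.sign_off(): hands the job in, once; it reports no verdict.
The state is a dict: "time": time; "q": joint angles; "joint_vel": joint speeds; "tau": joint torques, N m; "ee_pos": TCP position; "tool_rot": TCP orientation; "wrist_force": force on the tool from outside, world axes, zero at the start; "torque": the same for the moment, N m; "gripper_width": opening from 0.0 (shut) to 1.0 (fully open).
Only numpy, scipy, OpenCV 4.12 (cv2) and the standard library are available. Lean on these libraries where they do the work, as an engineer would, in place of code of your own. Each camera call takes 0.05 s, during which the arm holds its last target.

TASK

Stand the spirit level, vial up, lengthwise on the middle of the plating stand's shelf and let go of it; then turn the stand's red levelling knob until the bubble is centred between the two black lines and let go of the knob. Then press down gently on top of the level with the fingertips and finish while still pressing it flat on the shelf, with the bubble still centred. Leave the bowls, the cup and the spatula where they are.

Things in the scene. Friction and masses are not known exactly. Their poses are not given: they have to be found in the camera images.
- level_center (a point): Spirit level: blue bar 180 mm long (its x), 30 wide (y), 40 high (z), 0.3 kg, standing on the counter, vial up. The point is its centre, 20 mm above its underside. Red cap on its +x end, black on the other. Its flat top may be pressed anywhere. The green vial, 80 mm long, lies in the middle of the top, with black lines 13.5 mm either side of the middle and a white bubble 20 mm long.
- bubble (a joint): Offset of the bubble in m from the middle of the vial towards the level's +x (red) end; 0 is centred, and within 3.5 mm it is wholly between the lines; stops at +-22 mm. It moves towards the higher end, about 0.6 mm for each mrad of slope along the level, and needs about 1.5 s to settle.
- shelf_top (a point): Middle of the top face of the stand's aluminium shelf, 130 mm (its x) by 250 mm (its y), about 68 mm above the counter; z points up out of the shelf. Beyond its -y end, which has a green edge strip, stands the knob. The shelf rocks about its x axis through the middle; at the start it slopes down towards the knob by 10 to 38 mrad.
- stand: Base of the plating stand, fixed: dark plate 140 mm (x) by 420 mm (y), 10 mm thick, its origin on the counter straight below the shelf's middle. Between base and shelf are rubber buffers: pressed, the shelf gives straight down about 0.4 mm per newton, at most 12 mm, and springs back. The knob's post stands on the base and does not sink.
- knob_grip (a point): Red levelling knob on a grey post, 175 mm from the shelf's middle towards the stand's -y; the point lies on its vertical axis at the height to grip, about 119 mm above the counter. The grip is an upright bar 42 mm long (the point's x), 14 thick (y), 32 high, its top 7 mm above the point, on a round disc whose top is 23 mm below the point. The point turns with the knob.
- knob (a joint): Turn of the knob in rad, growing clockwise seen from above, 0 to 3.9; starts at 0.15 to 0.95. Clockwise raises the shelf's knob end, about 16.5 mrad per rad (10 mm of bubble travel per rad). It takes about 0.12 N m and stays where it is left. The reading at which the shelf is level differs each time (1.4 to 2.6), because the stand leans a little.
- bowl_a: cream bowl, 110 mm across, 60 mm high, on the far side of the counter; origin under its centre; leave it alone
- bowl_b: second cream bowl, 110 mm across, 60 mm high, on the far side; origin under its centre; leave it alone
- cup: white cup, 70 mm across, 75 mm high, on the far side; origin under its centre; leave it alone
- spatula: serving spatula lying at the robot's right; leave it alone
Not all that is in view belongs to the job. What is meant by the part that bears level_center is not pink or turquoise, and is the larger of those in its own colour.

How it is judged:
By the outcome, as a careful person would: the job done as asked, in the order asked, and still so for the second after the job is handed in, while the arm keeps its last pose, push and grip.
It also fails if it takes over 70 s, if anything falls off the work surface, if the arm or the gripper's body presses on something with over 40 N, if the wrist force passes 120 N, or if a joint passes its speed limit or range.

## Working session

There is one attempt and no reset: what is moved stays moved. The work goes in short steps, each a Python script; the robot and the scene stay as the last script left them, time stands still between calls to the robot, and variables do not carry over. Pictures are saved under pics/ and viewed, and the job is handed in when it is done.

```bash
ls; mkdir -p pics; python3 - <<'E'
from bench import bot, state, cams
import cv2, numpy as np
s=state(); print(s['time'],s['ee_pos'],s['tool_rot'],bot.grasp_offset)
for n in ("scene","top"):
    f=cams.grab_frame(n); cv2.imwrite(f'pics/{n}0.png',f['image'][:,:,::-1]); np.savez(f'pics/{n}0.npz',**f)
    print(n,f['camera_matrix'].tolist(),(-f['R'].T@f['t']).tolist())
E
```

```text
pics
0.0 [ 0.23185426 -0.63322143  0.22992622] [ 9.84656830e-01  1.74497852e-01 -3.04246076e-05 -1.19421795e-03] 0.0187
scene [[367.49284397310237, 0.0, 321.286201777002], [0.0, 367.49284397310237, 205.61585961357372], [0.0, 0.0, 1.0]] [1.0604236596306864, 0.8007853504408387, 0.9820738590920097]
top [[428.1145930312529, 0.0, 322.63929662501783], [0.0, 428.1145930312529, 197.2987501213346], [0.0, 0.0, 1.0]] [0.35175063207715856, -0.03198611697364119, 1.5189757566849358]
```

View pics/scene0.png

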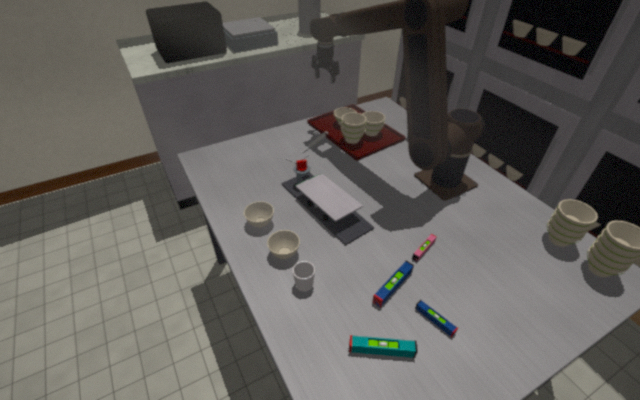

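View pics/top0.png

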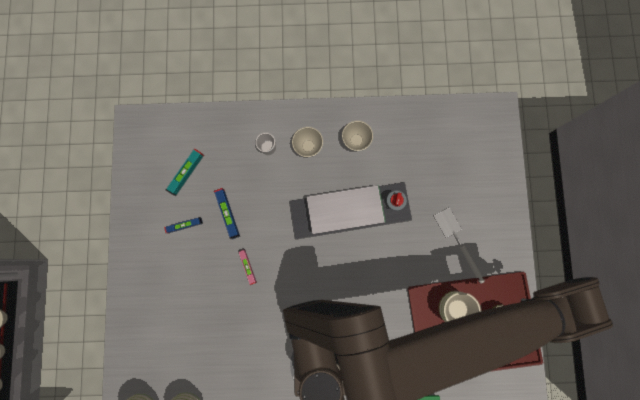

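Candidates for the level in the top image are turquoise (185,172), large blue (227,213), small blue (183,225) and pink (247,267). By the description it is the larger blue one, so I'll check that in a close crop and measure.

```bash
cat > h.py <<'E'
import numpy as np, cv2
from bench import bot, move_gripper, kinematics, state, cams, ticket
from scipy.spatial.transform import Rotation as Rn
def px2w(f,uv,z):
    uv=np.atleast_2d(np.asarray(uv,float)); K=f['camera_matrix'];R=f['R'];t=f['t']
    d=(np.linalg.inv(K)@np.c_[uv,np.ones(len(uv))].T).T@R
    c=-R.T@t
    return c+d*((z-c[2])/d[:,2])[:,None]
def w2px(f,X):
    X=np.atleast_2d(X); p=(f['R']@X.T).T+f['t']; p=(f['camera_matrix']@p.T).T
    return p[:,:2]/p[:,2:]
def down(yaw): # tool z down, tool y (jaw axis) at world angle yaw
    y=np.array([np.cos(yaw),np.sin(yaw),0]); z=np.array([0,0,-1.]); x=np.cross(y,z)
    return Rn.from_matrix(np.c_[x,y,z]).as_quat()
def crop(f,u,v,r,s,name):
    im=f['image'][max(0,v-r):v+r,max(0,u-r):u+r,::-1]
    cv2.imwrite(name,cv2.resize(im,None,fx=s,fy=s,interpolation=cv2.INTER_CUBIC))
E
python3 - <<'E'
from h import *
T=np.load('pics/top0.npz'); S=np.load('pics/scene0.npz')
a=lambda f:{k:f[k] for k in f}
T=a(T);S=a(S)
def tile(f,u,v,w=64,h=48): return cv2.resize(f['image'][v-h//2:v+h//2,u-w//2:u+w//2,::-1],(400,300),interpolation=cv2.INTER_CUBIC)
im=np.vstack([np.hstack([tile(T,220,215,112,84),tile(S,394,284)]),np.hstack([tile(T,355,208,136,102),tile(S,320,195,112,84)])])
cv2.imwrite('pics/crop1.png',im)
for n,f,(u,v),z in (('top',T,(227,213),.04),('scene',S,(394,284),.04)):
    hsv=cv2.cvtColor(f['image'],cv2.COLOR_RGB2HSV)
    m=cv2.inRange(hsv,(100,90,30),(130,255,255)); 
    k,l,st,c=cv2.connectedComponentsWithStats(m)
    for i in range(1,k):
        if st[i,4]>25 : print(n,st[i],c[i], cv2.minAreaRect(np.argwhere(l==i)[:,::-1].astype(np.float32)))
E
```

```text
top [215 190  24  47 258] [227.01550388 213.3372093 ] ((226.33822631835938, 213.06976318359375), (47.75676345825195, 9.243243217468262), 71.07535552978516)
top [189 218  11   8  54] [194.88888889 221.40740741] ((194.45285034179688, 221.58489990234375), (6.043863773345947, 9.615238189697266), 74.05460357666016)
top [166 225  10   7  49] [170.18367347 228.26530612] ((170.1500244140625, 228.45001220703125), (6.008327484130859, 8.22192096710205), 71.56504821777344)
scene [376 262  37  41 362] [395.00276243 281.61325967] ((394.6547546386719, 280.93927001953125), (12.636000633239746, 46.901859283447266), 41.987213134765625)
scene [417 301  39  34 327] [434.88990826 318.29969419] ((434.7140197753906, 317.40264892578125), (44.42584228515625, 10.795957565307617), 37.23483657836914)
```

View pics/crop1.png

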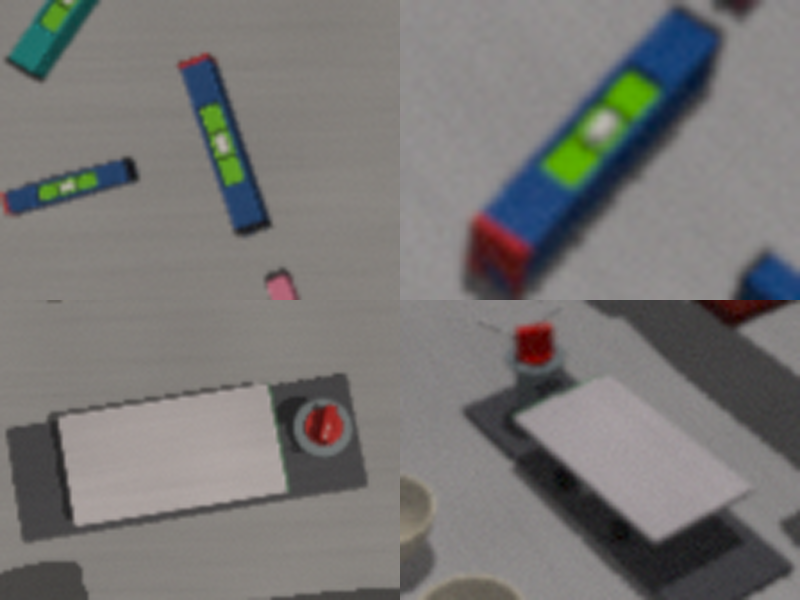

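```bash
python3 - <<'E'
from h import *
T=np.load('pics/top0.npz'); S=np.load('pics/scene0.npz')
T={k:T[k] for k in T};S={k:S[k] for k in S}
def tile(f,u,v,w=32,h=24,W=400,H=300): return cv2.resize(f['image'][v-h//2:v+h//2,u-w//2:u+w//2,::-1],(W,H),interpolation=cv2.INTER_CUBIC)
cv2.imwrite('pics/crop2.png',np.hstack([tile(T,397,201),tile(S,302,165)]))
def meas(f,n,box,z):
    hsv=cv2.cvtColor(f['image'],cv2.COLOR_RGB2HSV)
    m=cv2.inRange(hsv,(35,120,60),(80,255,255)); x0,y0,x1,y1=box
    k=np.zeros_like(m);k[y0:y1,x0:x1]=m[y0:y1,x0:x1]
    p=np.argwhere(k)[:,::-1].astype(np.float32)
    r=cv2.minAreaRect(p); c=px2w(f,cv2.boxPoints(r),z); w=px2w(f,p,z)[:,:2]; w0=w.mean(0)
    d=np.linalg.svd(w-w0)[2][0]
    print(n,'vial rect ctr',px2w(f,[r[0]],z)[0],'mean',w0,'ang',np.arctan2(d[1],d[0]),len(p))
meas(T,'top',(205,180,245,245),.04); meas(S,'scene',(370,255,420,310),.04)
# shelf
im=T['image'].astype(int); g=im.sum(2)
sub=im[150:260,280:420]; print(im[210,345],im[240,345],im[230,250])
rg=im[:,:,0]-im[:,:,1]
m=((rg>4)&(g>300)).astype(np.uint8); k,l,st,c=cv2.connectedComponentsWithStats(m)
i=l[210,345]; print(st[i])
mm=cv2.morphologyEx((l==i).astype(np.uint8),cv2.MORPH_OPEN,np.ones((5,5)))
r=cv2.minAreaRect(np.argwhere(mm)[:,::-1].astype(np.float32)); print(r)
b=px2w(T,cv2.boxPoints(r),.068); print(b.round(4), b.mean(0)); e=b-np.roll(b,1,0); print(np.linalg.norm(e,axis=1), np.arctan2(e[:,1],e[:,0]))
hsv=cv2.cvtColor(T['image'],cv2.COLOR_RGB2HSV)
m=(im[:,:,0]-im[:,:,1]>60); m[:,:380]=0;m[:,415:]=0;m[:180]=0;m[220:]=0
p=np.argwhere(m)[:,::-1]; print('red',len(p),p.mean(0),px2w(T,[p.mean(0)],.11))
hs=cv2.cvtColor(S['image'],cv2.COLOR_RGB2HSV);ims=S['image'].astype(int)
m=(ims[:,:,0]-ims[:,:,1]>60); m[:,:285]=0;m[:,320:]=0;m[:150]=0;m[182:]=0
p=np.argwhere(m)[:,::-1]; print('red',len(p),p.mean(0),p.min(0),p.max(0),px2w(S,[p.mean(0)],.115))
E
```

```text
top vial rect ctr [0.52270075 0.32093067 0.04      ] mean [0.52234014 0.32077455] ang -2.8246834932184655 97
scene vial rect ctr [0.52734653 0.32262063 0.04      ] mean [0.52632957 0.32184029] ang 0.3239547573932495 116
[167 160 156] [133 129 125] [133 131 126]
[ 307  183   77   51 2759]
((344.8666687011719, 208.97311401367188), (38.18393325805664, 72.41889953613281), 80.83765411376953)
[[ 0.5691  0.0378  0.068 ]
 [ 0.6012 -0.2088  0.068 ]
 [ 0.471  -0.2231  0.068 ]
 [ 0.4395  0.0203  0.068 ]] [ 0.52017766 -0.09342961  0.068     ]
[0.13076496 0.24860293 0.13100311 0.24541907] [ 0.13362867 -1.44109325 -3.03227694  1.69963586]
red 102 [397.2254902  199.12745098] [[ 0.54223577 -0.26625694  0.11      ]]
red 86 [301.30232558 164.68604651] [297 160] [305 170] [[ 0.55056629 -0.25696836  0.115     ]]
```

View pics/crop2.png

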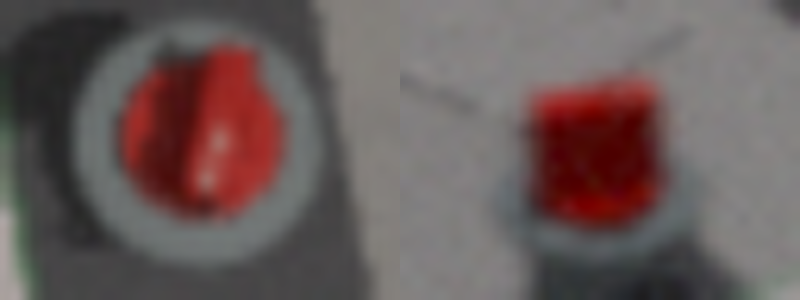

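```bash
python3 - <<'E'
from h import *
L=np.array([.5243,.3213]); a=.32
Y=.125; C=np.array([.5205,-.093]); K=np.array([.5425,-.2665])
for s in (1,-1):
    print('pick',s,np.round(kinematics.solve_ik([*L,.2],down(a+s*np.pi/2)),2))
    # level angle after: tool yaw = level angle + s*pi/2
    for tgt in (Y+np.pi/2,Y-np.pi/2):
        print('  place lev ang',tgt,np.round(kinematics.solve_ik([*C,.2],down(tgt+s*np.pi/2)),2))
for y in np.arange(-.14-np.pi/2,-.14+np.pi/2+.1,.4)[::1]:
    print('knob jaw',round(y,2),np.round(kinematics.solve_ik([*K,.1],down(y)),2))
E
```

```text
pick 1 [ 0.38  0.18  1.76 -0.    1.2  -1.51]
  place lev ang 1.6957963267948966 [-0.37 -0.01  1.96 -0.    1.19  2.65]
  place lev ang -1.4457963267948966 [-0.37 -0.01  1.96 -0.    1.19 -0.49]
pick -1 [ 0.38  0.18  1.76 -0.    1.2   1.64]
  place lev ang 1.6957963267948966 [-0.37 -0.01  1.96 -0.    1.19 -0.49]
  place lev ang -1.4457963267948966 [-0.37 -0.01  1.96 -0.    1.19  2.65]
knob jaw -1.71 [-0.62  0.27  1.85 -0.    1.02  1.09]
knob jaw -1.31 [-0.62  0.27  1.85 -0.    1.02  0.69]
knob jaw -0.91 [-0.62  0.27  1.85 -0.    1.02  0.29]
knob jaw -0.51 [-0.62  0.27  1.85 -0.    1.02 -0.11]
knob jaw -0.11 [-0.62  0.27  1.85 -0.    1.02 -0.51]
knob jaw 0.29 [-0.62  0.27  1.85 -0.    1.02 -0.91]
knob jaw 0.69 [-0.62  0.27  1.85 -0.    1.02 -1.31]
knob jaw 1.09 [-0.62  0.27  1.85 -0.    1.02 -1.71]
knob jaw 1.49 [-0.62  0.27  1.85 -0.    1.02 -2.11]
```

```bash
python3 - <<'E'
from h import *
L=np.array([.5243,.3213]); a=.32; q=down(a+np.pi/2)
move_gripper(.8,40)
bot.move_to([*L,.14],q)
bot.servo_line([*L,.010],v=.1)
print(state()['ee_pos'],state()['wrist_force'])
f=cams.grab_frame('scene'); crop(f,394,270,50,6,'pics/pre.png')
move_gripper(0.0,40)
s=state();print(s['gripper_width'],s['wrist_force'],s['time'])
bot.servo_line([*L,.16],v=.12)
s=state();print(s['gripper_width'],s['wrist_force'],s['time'])
f=cams.grab_frame('scene'); crop(f,370,230,60,5,'pics/lift.png')
E
```

```text
[0.52500029 0.32158572 0.01094206] [-0.78022723  0.61058152  0.42209389]
0.3405749020403834 [0.08532817 1.51875817 1.41615482] 5.8417
0.3416828892291205 [ 0.33154867  0.69027229 -2.90194682] 7.2417
```

View pics/lift.png

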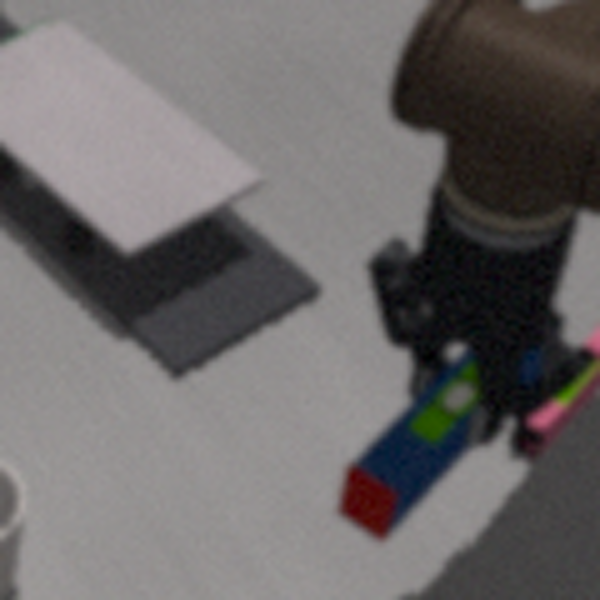

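View pics/pre.png

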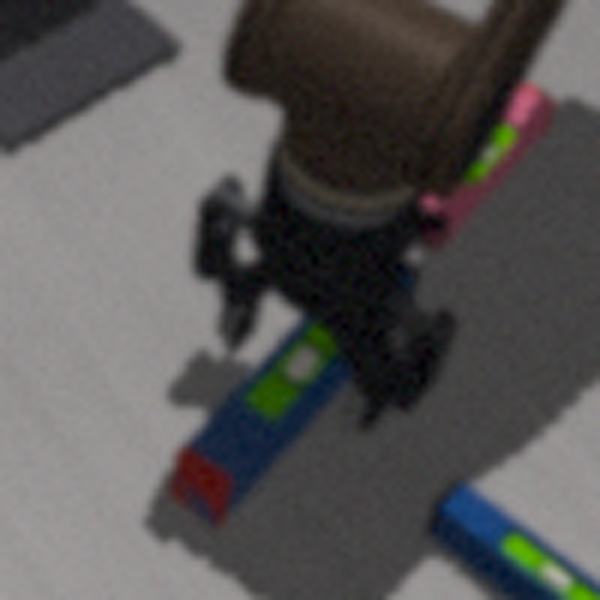

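```bash
python3 - <<'E'
from h import *
C=np.array([.5205,-.093]); q=down(.125)
bot.move_to([*C,.16],q); bot.servo_line([*C,.095],v=.1); bot.dwell(.3)
f0=state()['wrist_force'][2]; z=.095
for z in np.arange(.088,.074,-.0015):
    bot.servo_line([*C,z],v=.03); f=state()['wrist_force'][2]
    if f-f0>2.0: break
print(z,f0,f,state()['ee_pos'],state()['time'])
move_gripper(.55); bot.dwell(.2)
bot.servo_line([*C,.19],v=.12)
K=np.array([.5425,-.2665])
bot.move_to([*K,.19],down(-.14+np.pi/2)); 
s=state(); print(s['wrist_force'],s['time'])
for n in('scene','top'):
    f=cams.grab_frame(n); np.savez(f'pics/{n}1.npz',**f)
    u,v=w2px(f,[[.52,-.1,.1]])[0].astype(int); crop(f,u,v,50,6,f'pics/{n}1.png')
E
```

```text
0.07899999999999999 -2.347358314518988 1.8026018957532723 [ 0.52081802 -0.09312177  0.0794877 ] 11.8083
[-0.31660045  0.62840764 -0.01701621] 14.7917
```

View pics/scene1.png

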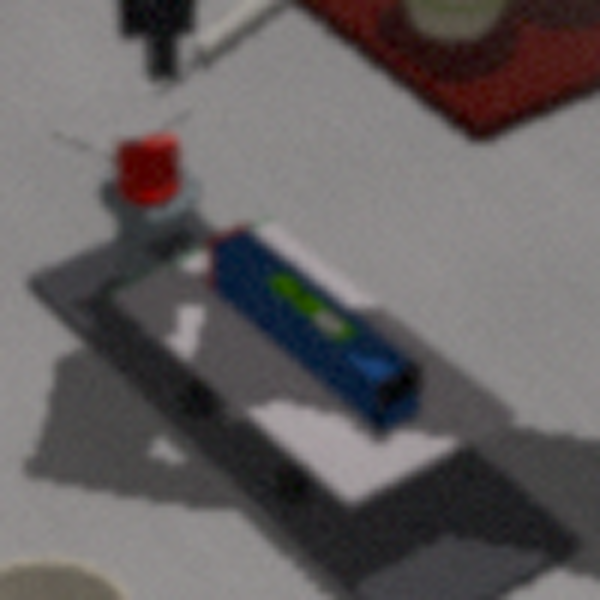

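View pics/top1.png

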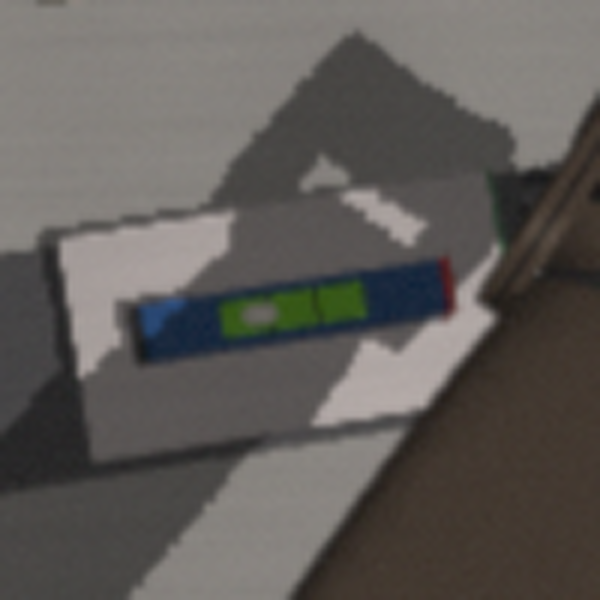

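```bash
cat >> h.py <<'E'
C=np.array([.5205,-.095]); K=np.array([.5425,-.2665]); Y=.125
def bubble(f,z=.108,save=None):
    # rectify level top: u along level +x (toward knob, -y'), 4 px/mm, 200x40 mm around C
    ux=np.array([np.sin(Y),-np.cos(Y),0]); uy=np.array([np.cos(Y),np.sin(Y),0])
    c=np.array([*C,z]); P=[c+a*.1*ux+b*.03*uy for a,b in((-1,-1),(1,-1),(1,1),(-1,1))]
    H=cv2.getPerspectiveTransform(w2px(f,P).astype(np.float32),np.float32([[0,240],[800,240],[800,0],[0,0]]))
    im=cv2.warpPerspective(f['image'],H,(800,240),flags=cv2.INTER_CUBIC)
    if save: cv2.imwrite(save,im[:,:,::-1])
    i=im.astype(int); g=i[:,:,1]-i[:,:,2]   # green minus blue
    gm=(g>25).astype(np.uint8); gm[:, :200]=0; gm[:,640:]=0
    if gm.sum()<500: return None
    r=cv2.minAreaRect(np.argwhere(gm)[:,::-1].astype(np.float32)); row=int(r[0][1])
    xs=np.where(gm.any(0))[0]; lo,hi=np.percentile(np.where(gm)[1],[.3,99.7])
    w=np.clip(i[row-14:row+15,:,2].mean(0)-20,0,None)  # blue channel: high only on bubble
    seg=w[int(lo)+8:int(hi)-8]; seg=np.clip(seg-.5*seg.max(),0,None)
    b=(seg*np.arange(len(seg))).sum()/seg.sum()+int(lo)+8
    return dict(off_mm=(b-(lo+hi)/2)/4,len_mm=(hi-lo)/4,mid=((lo+hi)/2/4-100),row=row)
E
python3 - <<'E'
from h import *
for n in('scene','top'):
    f=np.load(f'pics/{n}1.npz'); f={k:f[k] for k in f}
    print(n,bubble(f,save=f'pics/r{n}1.png'))
a,b=[cv2.imread(f'pics/r{n}1.png') for n in('scene','top')]; cv2.imwrite('pics/r1.png',np.vstack([a,b]))
move_gripper(.5,60)
bot.servo_line([*K,.103],v=.1)
s=state(); print(s['ee_pos'],s['wrist_force'])
move_gripper(0.0,60)
s=state(); print(s['gripper_width'],s['wrist_force'],s['torque'],s['time'],s['q'][5])
for n in('scene','top'):
    f=cams.grab_frame(n); np.savez(f'pics/{n}2.npz',**f)
    u,v=w2px(f,[[.53,-.18,.1]])[0].astype(int); crop(f,u,v,50,4,f'pics/{n}2.png')
cv2.imwrite('pics/c2.png',np.hstack([cv2.imread(f'pics/{n}2.png') for n in('scene','top')]))
E
```

```text
scene {'off_mm': np.float64(-18.232160281969755), 'len_mm': np.float64(71.25), 'mid': np.float64(-3.125), 'row': 106}
top {'off_mm': np.float64(-18.262620864715018), 'len_mm': np.float64(79.0), 'mid': np.float64(-2.0), 'row': 129}
[ 0.54309037 -0.26689823  0.10390155] [ 1.34689039 -0.38593086  0.22727632]
0.1524418445165222 [ 1.05771505 -2.61165344  2.51331045] [-0.33422252  0.01986547  0.05870498] 16.5 -2.0553325030014435
```

View pics/r1.png

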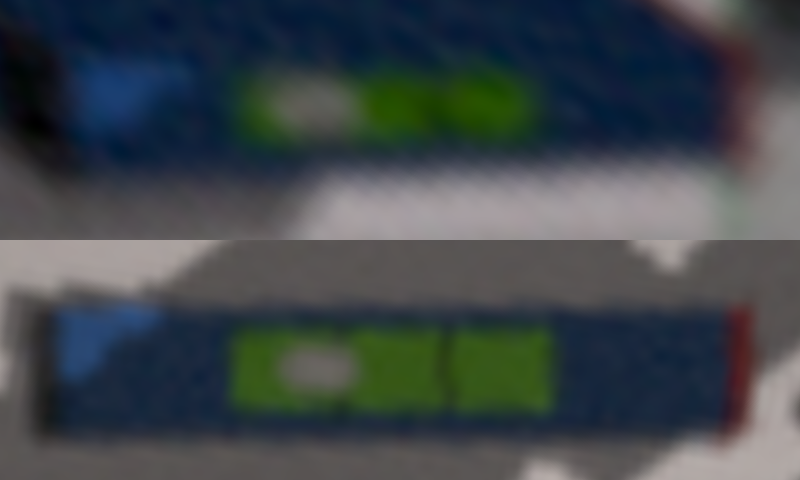

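View pics/c2.png

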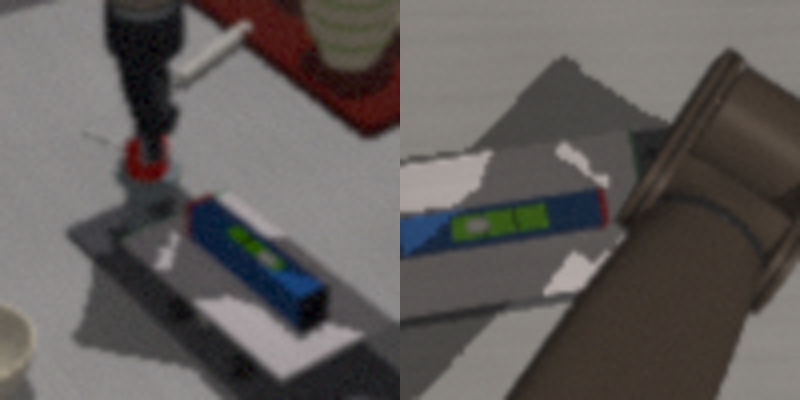

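```bash
python3 - <<'E'
from h import *
for st in (1.5,None):
    if st is None: 
        st=float(np.clip(-o/10,-.5,.5)); print('corr',st)
    for k in range(3 if abs(st)>.6 else 1):
        q=np.array(state()['q']) if k==0 else q
        q[5]+=st/(3 if abs(st)>.6 else 1); bot.move_joints(q)
    s=state();print(s['ee_pos'],s['wrist_force'],s['torque'][2],s['time'],s['q'][5],s['gripper_width'])
    bot.dwell(2.2)
    ft=cams.grab_frame('top'); fs=cams.grab_frame('scene')
    bt=bubble(ft,save='pics/rt3.png'); bs=bubble(fs,save='pics/rs3.png'); print(bt,bs); o=bt['off_mm']
    crop(fs,320,180,60,4,f'pics/s3.png')
cv2.imwrite('pics/r3.png',np.vstack([cv2.imread('pics/rt3.png'),cv2.imread('pics/rs3.png')]))
E
```

```text
[ 0.54499358 -0.26602206  0.10425197] [6.41963379 3.6812962  0.3780459 ] -0.11016310908249756 18.25 -0.5562961801131118 0.14876654306862042
{'off_mm': np.float64(-5.058326276814768), 'len_mm': np.float64(78.75), 'mid': np.float64(-3.125), 'row': 129} {'off_mm': np.float64(-5.22748556675495), 'len_mm': np.float64(71.25), 'mid': np.float64(-3.875), 'row': 106}
corr 0.5
[ 0.54585671 -0.26620696  0.10426475] [ 5.28900345 -0.07744832 -0.81280542] -0.13751416367139885 21.1 -0.05914674127828129 0.15066890558667514
{'off_mm': np.float64(0.5053489556800912), 'len_mm': np.float64(78.75), 'mid': np.float64(-3.625), 'row': 129} {'off_mm': np.float64(-1.4275432611853773), 'len_mm': np.float64(72.25), 'mid': np.float64(-4.375), 'row': 107}
```

View pics/r3.png

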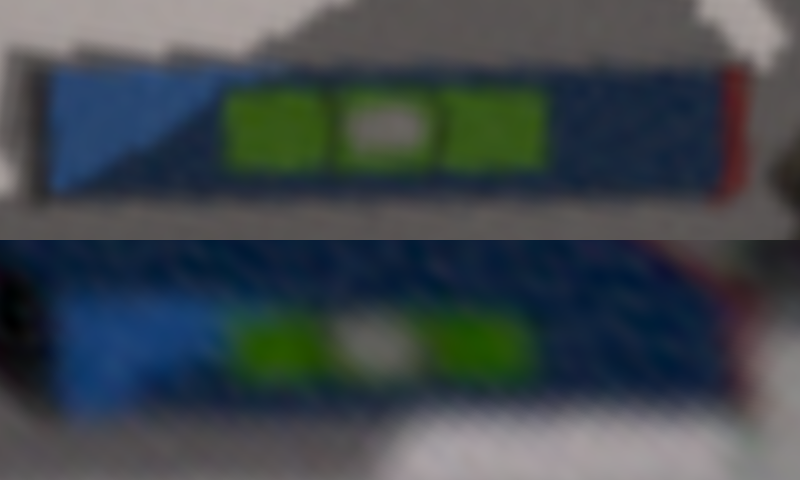

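```bash
python3 - <<'E'
from h import *
move_gripper(.45); bot.dwell(.1)
p=state()['ee_pos']; bot.servo_line([p[0],p[1],.19],v=.12)
bot.dwell(1.8)
ft=cams.grab_frame('top'); fs=cams.grab_frame('scene')
print(bubble(ft,save='pics/rt4.png'),bubble(fs,save='pics/rs4.png'),state()['time'],state()['wrist_force'])
np.savez('pics/top4.npz',**ft)
cv2.imwrite('pics/r4.png',np.vstack([cv2.imread('pics/rt4.png'),cv2.imread('pics/rs4.png')]))
for y in(Y+np.pi/2,Y-np.pi/2): print(np.round(kinematics.solve_ik([*C,.14],down(y)),2))
print(state()['q'])
E
```

```text
{'off_mm': np.float64(0.5463838326168684), 'len_mm': np.float64(79.0), 'mid': np.float64(-3.75), 'row': 129} {'off_mm': np.float64(-0.39765326746012875), 'len_mm': np.float64(74.0), 'mid': np.float64(-5.5), 'row': 106} 26.6333 [0.93059785 0.92093814 0.15740383]
[-0.37  0.06  2.01 -0.    1.07 -2.07]
[-0.37  0.06  2.01 -0.    1.07  1.07]
[-0.62310176  0.16999845  1.79254796  0.00410968  1.1738543  -0.05588892]
```

View pics/r4.png

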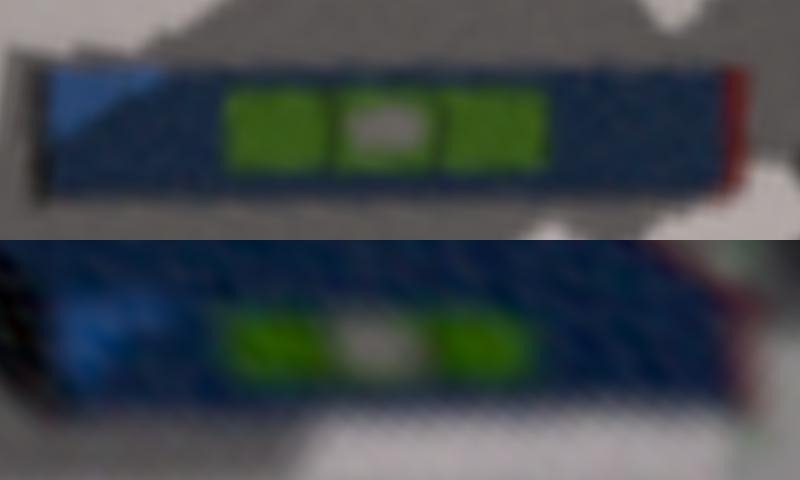

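```bash
python3 - <<'E'
from h import *
P=np.array([.520,-.0925]); q=down(Y-np.pi/2)
bot.servo_line([*K,.22],v=.2)
move_gripper(1.0,40)
bot.move_to([*P,.17],q); bot.servo_line([*P,.115],v=.1); bot.dwell(.4)
f0=state()['wrist_force'][2]; df=0;log=[]
z=.115
while z>.082 and df<7.5:
    z-=.0025 if df<1.2 and z>.1 else .001
    bot.servo_line([*P,z],v=.03); bot.dwell(.05)
    df=state()['wrist_force'][2]-f0; log.append((round(z,4),round(df,1)))
print(log,f0); s=state();print(s['ee_pos'],s['wrist_force'],s['torque'],s['time'])
bot.dwell(1.8)
fs=cams.grab_frame('scene');ft=cams.grab_frame('top'); s=state(); print(s['wrist_force'],s['time'],bubble(fs,z=.106,save='pics/rs5.png'))
u,v=w2px(fs,[[.52,-.1,.12]])[0].astype(int); crop(fs,u,v,40,7,'pics/s5.png')
cv2.imwrite('pics/s5f.png',fs['image'][:,:,::-1])
E
```

```text
[(0.1125, np.float64(0.4)), (0.11, np.float64(0.9)), (0.1075, np.float64(1.0)), (0.105, np.float64(1.1)), (0.1025, np.float64(0.9)), (0.1, np.float64(0.2)), (0.099, np.float64(0.6)), (0.098, np.float64(0.4)), (0.097, np.float64(0.9)), (0.096, np.float64(1.1)), (0.095, np.float64(0.5)), (0.094, np.float64(0.9)), (0.093, np.float64(3.0)), (0.092, np.float64(4.3)), (0.091, np.float64(5.9)), (0.09, np.float64(8.5))] -0.8033476598998339
[ 0.52013844 -0.09251772  0.09088376] [-2.93949213  0.97826737  7.70362371] [0.27421284 0.48995238 0.04855059] 34.4083
[-3.55151625  1.4776664   7.62098576] 36.3083 {'off_mm': np.float64(-1.7987074238064906), 'len_mm': np.float64(74.25), 'mid': np.float64(-3.125), 'row': 107}
```

View pics/s5.png

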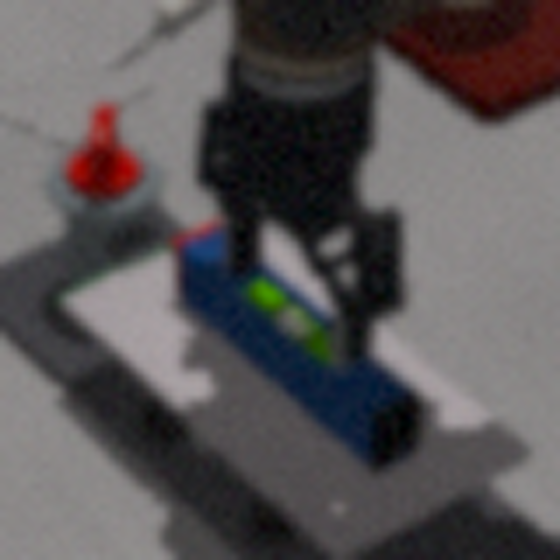

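View pics/rs5.png

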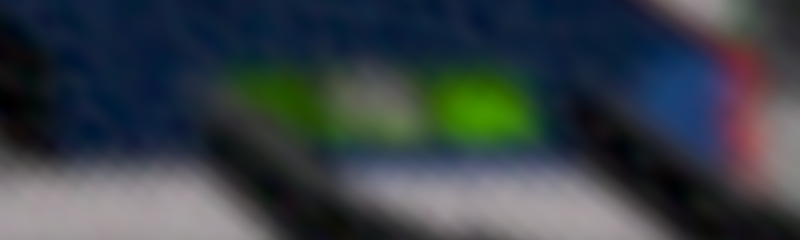

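The rectified scene view shows the bubble at columns ~330–420, between the green segments (225–320 and 440–535), as before pressing. I'm pressing at about 8 N with both fingertips, either side of the vial. One last glance at the whole scene before handing in.

View pics/s5f.png

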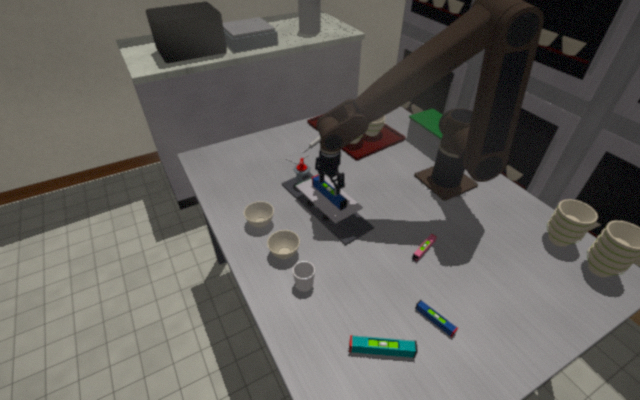

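The bowls (259,214) and (284,246), the cup (304,277) and the other levels are where they were. The large blue level sits on the shelf at (330,190).

```bash
python3 - <<'E'
from h import *
print(state()['wrist_force'],state()['time']); ticket.sign_off()
E
```

```text
[-3.55151625  1.4776664   7.62098576] 36.3083
the job is handed in; nothing more can be done
```

I stood the large blue spirit level, vial up, lengthwise on the middle of the shelf with its red end towards the knob, and let go. I then turned the knob about 2.0 rad clockwise, let go of it, and pressed the level down with both fingertips, one either side of the vial. I handed the job in at 36 s, still pressing at about 8 N.

- **Bubble before pressing:** after the knob was released, it read +0.5 mm in the top view and −0.4 mm in the scene view, so it was centred.
- **Bubble while pressing:** only the scene camera was used. It read −1.8 mm, but one finger partly hides the vial end. The bubble still appears between the lines and within the 3.5 mm limit.
- **Disagreements:** the two cameras differed by about 1–2 mm at times, for example +0.5 against −1.4 mm while I still held the knob. The top view is the sharper of the two.
- **Other objects:** the bowls, cup and other levels look unmoved in the last picture. I did not check the spatula closely at the end.

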